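# Find the loose housing bolt and hold its cap open

## Task

One of the three bolts on the gear housing is loose: tap the bolt heads gently from above, never harder than 50 N, with every cap still shut, to find the one that gives way, and push that one right down. Then lift the cap behind that bolt by its tab, well open (at least 45 degrees), and finish while still holding it up so that I can get at its nut. Leave the other two caps shut and do not shift the loose parts lying around.

Things in the scene. Friction and masses are not known exactly. Their poses are not given: they have to be found in the camera images.
- housing: aluminium gear housing fixed to the table, 180 x 300 mm (x, y) and 72 mm high, on a base flange 205 x 330 mm; origin under its centre at table level, z up, x away from the robot at yaw 0, y along the row of bolts towards the left one. A black round motor stub stands out of its left (+y) end by 65 mm, a dust spigot out of its right end by 50 mm. All three bolts and caps are alike
- bolt_left_head (a point): centre of the top face of the left bolt's steel hexagon head; 27 mm across corners on a 30 mm flange, head and flange 12 mm high; at housing x = -60, y = +100 mm, 95 mm above the table while the bolt is up (11 mm clear under the flange)
- bolt_left (a joint): how far the left bolt has sunk straight down (m), 0 at the start. A tight bolt stands solid (under 1.5 mm give), so the blow grows with speed: met at 10 mm/s it peaks at about 20 N, at 20 mm/s at about 40 N; the loose one yields to about 3 to 4 N, sinks up to 8 mm onto a stop and stays down. From outside they look the same
- cap_left_tab (a point): centre of the upright lifting tab at the front of the left bolt's black cap, which lies in line behind that bolt; tab 30 mm long (housing x), 12 mm thick (housing y), 35 mm high, its foot 2 mm above the housing's top and its upper end 109 mm above the table; centre at housing x = 3, y = +100 mm, 91.5 mm above the table when shut; pinch it across its thickness. The cap's plate, 58 x 50 x 6 mm, runs back from the tab to the hinge
- cap_left_hinge (a point): middle of the left cap's hinge line, which runs along the housing's y axis at housing x = 75 mm, 76 mm above the table, at the cap's far edge (fixed point; the tab's centre is 72 mm in front of it and 15.5 mm above it when shut)
- cap_left (a joint): opening angle of the left cap (rad): 0 shut, grows as its tab rises and swings back away from the bolt, stop at 1.2. Cap about 0.12 kg, no catch; it falls shut when let go
- bolt_middle_head (a point): centre of the top face of the middle bolt's steel hexagon head; 27 mm across corners on a 30 mm flange, head and flange 12 mm high; at housing x = -60, y = 0 mm, 95 mm above the table while the bolt is up (11 mm clear under the flange)
- bolt_middle (a joint): how far the middle bolt has sunk straight down (m), 0 at the start. A tight bolt stands solid (under 1.5 mm give), so the blow grows with speed: met at 10 mm/s it peaks at about 20 N, at 20 mm/s at about 40 N; the loose one yields to about 3 to 4 N, sinks up to 8 mm onto a stop and stays down. From outside they look the same
- cap_middle_tab (a point): centre of the upright lifting tab at the front of the middle bolt's black cap, which lies in line behind that bolt; tab 30 mm long (housing x), 12 mm thick (housing y), 35 mm high, its foot 2 mm above the housing's top and its upper end 109 mm above the table; centre at housing x = 3, y = 0 mm, 91.5 mm above the table when shut; pinch it across its thickness. The cap's plate, 58 x 50 x 6 mm, runs back from the tab to the hinge
- cap_middle_hinge (a point): middle of the middle cap's hinge line, which runs along the housing's y axis at housing x = 75 mm, 76 mm above the table, at the cap's far edge (fixed point; the tab's centre is 72 mm in front of it and 15.5 mm above it when shut)
- cap_middle (a joint): opening angle of the middle cap (rad): 0 shut, grows as its tab rises and swings back away from the bolt, stop at 1.2. Cap about 0.12 kg, no catch; it falls shut when let go
- bolt_right_head (a point): centre of the top face of the right bolt's steel hexagon head; 27 mm across corners on a 30 mm flange, head and flange 12 mm high; at housing x = -60, y = -100 mm, 95 mm above the table while the bolt is up (11 mm clear under the flange)
- bolt_right (a joint): how far the right bolt has sunk straight down (m), 0 at the start. A tight bolt stands solid (under 1.5 mm give), so the blow grows with speed: met at 10 mm/s it peaks at about 20 N, at 20 mm/s at about 40 N; the loose one yields to about 3 to 4 N, sinks up to 8 mm onto a stop and stays down. From outside they look the same
- cap_right_tab (a point): centre of the upright lifting tab at the front of the right bolt's black cap, which lies in line behind that bolt; tab 30 mm long (housing x), 12 mm thick (housing y), 35 mm high, its foot 2 mm above the housing's top and its upper end 109 mm above the table; centre at housing x = 3, y = -100 mm, 91.5 mm above the table when shut; pinch it across its thickness. The cap's plate, 58 x 50 x 6 mm, runs back from the tab to the hinge
- cap_right_hinge (a point): middle of the right cap's hinge line, which runs along the housing's y axis at housing x = 75 mm, 76 mm above the table, at the cap's far edge (fixed point; the tab's centre is 72 mm in front of it and 15.5 mm above it when shut)
- cap_right (a joint): opening angle of the right cap (rad): 0 shut, grows as its tab rises and swings back away from the bolt, stop at 1.2. Cap about 0.12 kg, no catch; it falls shut when let go
- washer: bystander, leave alone: flat steel washer, 24 mm across, 3 mm thick, lying loose on the housing's top between two bolts; origin at its underside
- vent_cover: bystander, leave alone: black plastic vent cover, open tray shape 50 x 95 x 22 mm, in front of the housing; origin under its centre
- screwdriver: bystander, leave alone: screwdriver with blue handle lying beside the housing's motor end; origin under its middle
- tee_key: bystander, leave alone: hex key with blue T-handle (85 mm wide, 22 mm high), lying beside the spigot end; origin under its middle
- spare_bolt: bystander, leave alone: spare hexagon bolt 56 mm long lying in front of the housing; origin under its middle
- oil_bottle: bystander, leave alone: white bottle 44 mm across, 100 mm high, standing off the motor end; origin under its centre
- screw_cup: bystander, leave alone: small grey bowl 60 mm across, 30 mm high, off the spigot end; origin under its centre

How it is judged:
By the outcome, as a careful person would: the job done as asked, in the order asked, and still so for the second after the job is handed in, while the arm keeps its last pose, push and grip.
It also fails if it takes over 54 s, if anything falls off the work surface, if the arm or the gripper's body presses on something with over 40 N, if the wrist force passes 120 N, or if a joint passes its speed limit or range.

## Robot

A 6-joint arm with a two-finger parallel gripper is mounted at the origin on the work surface. World frame = base frame: x ahead of the robot, y to its left, z up, the work surface at z = 0. Lengths are in mm, angles in rad, forces in N, time in s.
With the tool pointing down it reaches from about 400 to 925 mm from the base axis. Payload 12.5 kg.
Tool frame: the origin (TCP) lies at the very end of the fingers, on their centre line; the grasp point (between the pads) lies 19 mm behind it; z points along the fingers, y is the direction in which the jaws open and shut (so a half turn about z gives the same grasp; the last joint's range is limited). The gripper opens to 95 mm and grips with 3 to 60 N. Pads are 20 mm wide; open, the fingers measure 119 mm over their backs; the gripper's body (75 mm by 180 mm) begins 59 mm behind the grasp point.
Start: joints at [-1.445, 0.491, 1.559, -0, 1.092, -0.106], TCP at [143.603, -608.297, 214.661] pointing down, gripper open.
Joint ranges: [-3.1, 3.1], [-0.84, 2.19], [0.05, 2.79], [-1.13, 4.28], [0.06, 2.93], [-2.69, 2.69]. Speed limits (rad/s): [2.22, 2.22, 2.79, 3.14, 3.14, 3.14].

## Interface

Orientations are given as [roll, pitch, yaw] about the fixed x, y, z axes, in that order (R = Rz(yaw) Ry(pitch) Rx(roll)).
In Python, from cell import env gives the robot as it stands. The module is installed in compiled form; this text tells all that it offers.
- The arm moves only by the tool arm_command, never from a script. Its argument "deltas" is a list that holds one entry, the list of rows, each a list of 5 numbers: the closure, from 0 (fully open) to 1 (shut), then the shift along the world's x, y, z as a fraction of full scale, then the turn about the world's z as a fraction of full scale. In form: [[[grip, dx, dy, dz, twist], ...]]. A call has 1 to 12 rows; each row shifts and turns the pose as measured when the row begins; what a row does not reach is not made up. Full scale, the value 1, is 100 mm for a shift and pi/4 rad for a turn. A row lasts 1/12 s, in which the tool goes at most 41.7 mm and 7.16 degrees, less where a joint would pass 70% of its speed; a pose out of reach is approached as far as the arm can. A call with a number of a shift or a turn outside -1 to 1 is refused whole. A call with a gripper value outside its range is refused whole. The fingers move at their own pace and stop on an object; the grip force is fixed at half the most. Time passes only in rows, so rows that do not move let the fingers close. It gives the time, the measured TCP pose, the force and the opening at its end, in the units of the state.
- env.state(): the state, without advancing time (a new reading comes with each control period).
- env.read_camera(name): name is "scene" or "top" or "wrist"; returns a dict with "frame" (480x640x3 uint8, red, green, blue), "fx", "fy", "cx", "cy" (pixels), "R" (3x3) and "t" (3): a world point X has camera coordinates R X + t; the wrist camera has in their place "tool_from_camera" (4x4, takes a point from camera to tool coordinates, whose origin is the TCP and whose axes are the flange's). Camera axes: x right, y down, z forward; pixel columns grow to the right and rows downward; lengths in mm; the calibration is good to about 2 mm. A picture is of the moment at which its call begins: read the wrist's pose just before it. There is no depth.
- env.job_done(): hands the job in, once; it reports no verdict.
The state is a dict: "t": time; "joints": joint angles; "qvel": joint speeds; "tau": joint torques, N m; "eef_pos": TCP position; "tcp_rot": TCP orientation; "ft_force": force on the tool from outside, world axes, zero at the start; "moment": the same for the moment, N m; "opening": opening from 0.0 (shut) to 1.0 (fully open).
Only numpy, scipy, OpenCV 4.12 (cv2) and the standard library are available. Lean on these libraries where they do the work, as an engineer would, in place of code of your own. Each camera call takes 0.05 s, during which the arm holds its last target.

## Working session

There is one attempt and no reset: what is moved stays moved. The work goes in short steps, Python scripts to look and compute and a tool call to move; the robot and the scene stay as the last step left them, time stands still between calls to the robot, and variables do not carry over. Pictures are saved under pics/ and viewed, and the job is handed in when it is done.

Besides the shell and the picture viewer there is one more tool, called after "Request:" as name([rows], argument=value, ...), one row to a line, values as JSON. arm_command: Moves the arm, as the interface text tells. Its arguments: {"type":"object","properties":{"deltas":{"type":"array","items":{"type":"array","items":{"type":"array","items":{"type":"number","minimum":-1,"maximum":1}}}}},"required":["deltas"]}

```bash
mkdir -p pics
cat > h.py <<'E'
from cell import env
import numpy as np, cv2
def snap(n,f):
    c=env.read_camera(n); cv2.imwrite('pics/'+f,c['frame'][:,:,::-1]); return c
E
python3 - <<'E'
from h import *
print(env.state())
for n in('scene','top'):
    c=snap(n,n+'0.png'); print(n,{k:v for k,v in c.items() if k!='frame'})
    np.savez(n+'.npz',**c)
E
```

```text
{'t': 0.0, 'joints': array([-1.44459547e+00,  4.91549506e-01,  1.55943909e+00, -7.05860757e-06,
        1.09165574e+00, -1.05607623e-01]), 'qvel': array([-0.00032359,  0.00127145, -0.00200858,  0.00051102,  0.00039101,
        0.00110452]), 'tau': array([ 3.32941941e-03, -6.12634492e+01, -2.58170950e+01,  6.92979922e-02,
        4.83281922e-02, -7.96732229e-05]), 'eef_pos': array([ 143.57330066, -608.05234708,  214.07154842]), 'tcp_rot': array([-3.14054617e+00, -1.04633928e-04,  2.31811687e-01]), 'ft_force': array([ 0.68526045, -0.46125615, -0.15299519]), 'moment': array([-0.00707503, -0.0076511 ,  0.05322309]), 'opening': 0.9977361335524075}
scene {'fx': 549.7865864191765, 'fy': 549.7865864191765, 'cx': 311.12174071813007, 'cy': 243.6206877529354, 'R': array([[-0.59683893,  0.80207821, -0.02130354],
       [ 0.46287349,  0.32250108, -0.82567619],
       [-0.65538647, -0.50265654, -0.56374194]]), 't': array([ 305.38389829, -185.95081745, 1413.44808238])}
top {'fx': 559.8519786358452, 'fy': 559.8519786358452, 'cx': 311.3040008172572, 'cy': 244.58238273101057, 'R': array([[ 0.02017701, -0.99978497, -0.00478559],
       [-0.98521739, -0.01906812, -0.17024421],
       [ 0.17011635,  0.00814987, -0.98539028]]), 't': array([ 42.79423844, 567.46716891, 996.41156119])}
```

View pics/scene0.png

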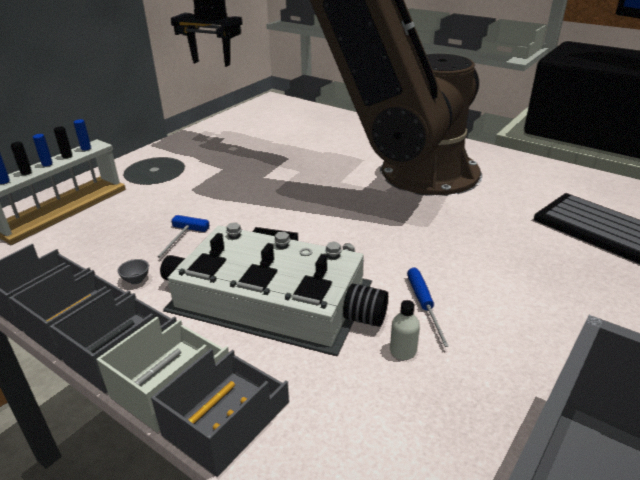

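View pics/top0.png

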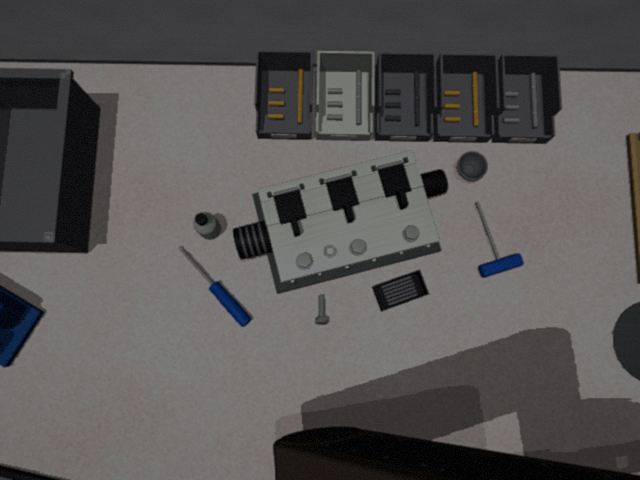

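Run:
```python
import numpy as np,cv2
a=np.load('top.npz')['frame'][140:300,225:455,::-1]; cv2.imwrite('pics/topz.png',cv2.resize(np.clip(a*1.6,0,255).astype('uint8'),None,fx=3.4,fy=3.4,interpolation=cv2.INTER_CUBIC))
a=np.load('scene.npz')['frame'][210:350,155:395,::-1]; cv2.imwrite('pics/scz.png',cv2.resize(a,None,fx=3.3,fy=3.3,interpolation=cv2.INTER_CUBIC))
```

```text
(no output)
```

View pics/topz.png

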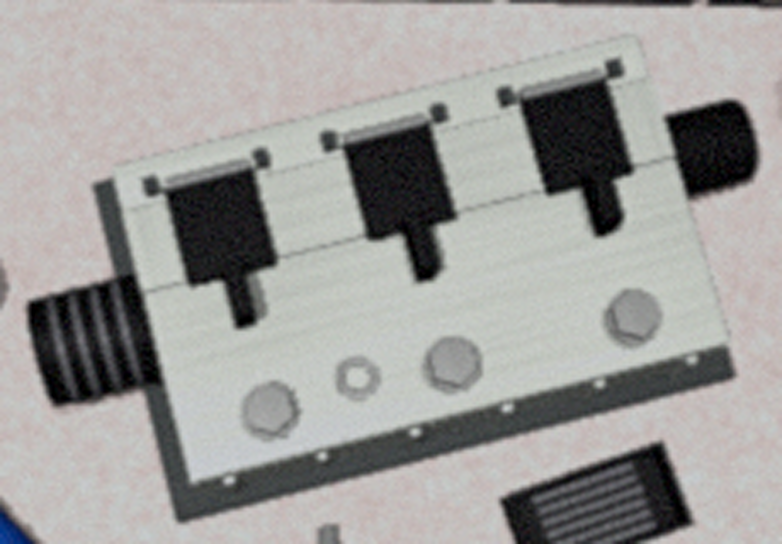

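View pics/scz.png

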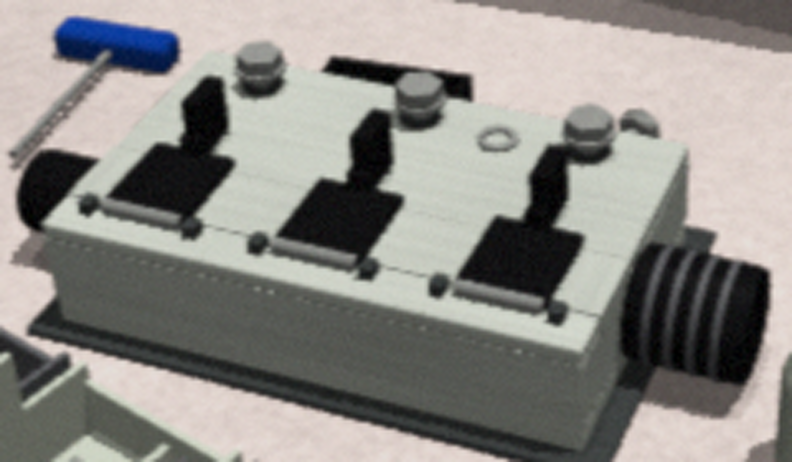

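```bash
cat > fit.py <<'E'
import numpy as np
from scipy.optimize import least_squares
T=np.load('top.npz');S=np.load('scene.npz')
bolt=lambda y:(-60,y,95)
obs=[]
for cam,s,off,l in((T,3.4,(225,140),[((271,406),bolt(100)),((453,360),bolt(0)),((633,314),bolt(-100)),((115,168),(90,150,72)),((638,38),(90,-150,72)),((728,345),(-90,-150,72)),((189,484),(-90,150,72))]),
 (S,3.3,(155,210),[((588,119),bolt(100)),((420,85),bolt(0)),((261,54),bolt(-100)),((48,230),(90,-150,72)),((583,350),(90,150,72)),((687,148),(-90,150,72)),((218,55),(-90,-150,72))])):
    for p,X in l: obs.append((cam,(np.array(p)+.5)/s-.5+off,np.array(X,float)))
def w(p,X):
    c,s=np.cos(p[2]),np.sin(p[2]); return np.array([p[0]+c*X[0]-s*X[1],p[1]+s*X[0]+c*X[1],X[2]])
def proj(c,X):
    q=c['R']@X+c['t']; return np.array([c['fx']*q[0]/q[2]+c['cx'],c['fy']*q[1]/q[2]+c['cy']])
def res(p,cams=(0,1)): return np.concatenate([proj(c,w(p,X))-u for c,u,X in obs if (c is T and 0 in cams) or (c is S and 1 in cams)])
if __name__=='__main__':
  for cams in((0,),(1,),(0,1)):
    r=least_squares(res,[600,0,0.2],args=(cams,)); print(cams,r.x,np.round(r.fun.reshape(-1,2),1).tolist())
  p=r.x; np.save('pose.npy',p)
  for n,y in(('L',100),('M',0),('R',-100)): print(n,'bolt',w(p,(-60,y,95)).round(1),'tab',w(p,(3,y,91.5)).round(1),'hinge',w(p,(75,y,76)).round(1))
E
python3 fit.py
```

```text
(0,) [ 6.17892074e+02 -1.25917876e+01  2.70064295e-01] [[-1.3, -0.7], [-0.4, -0.9], [0.6, -1.1], [-1.1, 0.3], [0.5, 0.1], [1.4, 1.2], [0.3, 1.0]]
(1,) [ 6.19596316e+02 -1.10752623e+01  2.72415452e-01] [[0.6, 1.0], [-0.2, 1.0], [-0.7, 0.8], [-1.2, -2.2], [0.9, 0.8], [2.1, -1.0], [-1.8, -1.9]]
(0, 1) [ 6.18363949e+02 -1.21909731e+01  2.70973401e-01] [[-1.5, -0.9], [-0.6, -1.2], [0.4, -1.4], [-1.3, 0.1], [0.3, -0.2], [1.2, 0.9], [0.1, 0.8], [0.5, 0.5], [-0.2, 0.5], [-0.6, 0.3], [-1.0, -2.9], [0.6, 0.2], [2.0, -1.5], [-1.7, -2.4]]
L bolt [533.8  68.1  95. ] tab [594.5  85.   91.5] hinge [663.9 104.2  76. ]
M bolt [560.6 -28.3  95. ] tab [621.3 -11.4  91.5] hinge [690.6   7.9  76. ]
R bolt [ 587.3 -124.6   95. ] tab [ 648.  -107.7   91.5] hinge [717.4 -88.5  76. ]
```

Request:
arm_command([
  [[1, 0.28, 0.3, 0, 0.05], [1, 0.28, 0.3, 0, 0], [1, 0.28, 0.3, 0, 0], [1, 0.28, 0.3, 0, 0], [1, 0.28, 0.3, 0, 0], [1, 0.28, 0.3, 0, 0], [1, 0.28, 0.3, 0, 0], [1, 0.28, 0.3, 0, 0], [1, 0.28, 0.3, 0, 0], [1, 0.28, 0.3, 0, 0], [1, 0.28, 0.3, 0, 0], [1, 0.28, 0.3, 0, 0]],
])

```text
t: 1.1
eef_pos: [477.7, -241.2, 210.3]
tcp_rot: [-3.136, 0.002, 0.261]
ft_force: [0.9, -0.3, -0.4]
opening: 0.216
```

Request:
arm_command([
  [[1, 0.27, 0.29, -0.1, 0.01], [1, 0.27, 0.29, -0.1, 0], [1, 0.27, 0.29, -0.1, 0], [1, 0.26, 0.28, -0.1, 0], [1, 0, 0, 0, 0], [1, 0, 0, 0, 0]],
])

```text
t: 1.6
eef_pos: [590.2, -115.4, 168.1]
tcp_rot: [-3.136, 0.002, 0.277]
ft_force: [0.2, -0.7, 0.5]
opening: 0.006
```

Run:
```python
from h import *
s=env.state();print(s['t'],s['eef_pos'],s['tcp_rot'],s['ft_force'],s['opening'])
c=snap('wrist','w1.png'); print({k:v for k,v in c.items() if k!='frame'})
np.savez('w1.npz',pos=s['eef_pos'],rot=s['tcp_rot'],**c)
```

```text
1.6 [ 590.22131318 -115.42771289  168.12023889] [-3.13610548e+00  1.96938084e-03  2.76737504e-01] [ 0.16322773 -0.74143227  0.47525597] 0.006115797460487984
{'fx': 350.4591136971553, 'fy': 350.4591136971553, 'cx': 318.36265843702523, 'cy': 234.05718320498875, 'tool_from_camera': array([[ 8.98790185e-04, -9.70319630e-01, -2.41824332e-01,
         6.69661296e+01],
       [ 9.99999087e-01,  6.28159918e-04,  1.19621323e-03,
         5.70741395e-01],
       [-1.00880483e-03, -2.41825187e-01,  9.70319309e-01,
        -1.69641670e+02],
       [ 0.00000000e+00,  0.00000000e+00,  0.00000000e+00,
         1.00000000e+00]])}
```

View pics/w1.png

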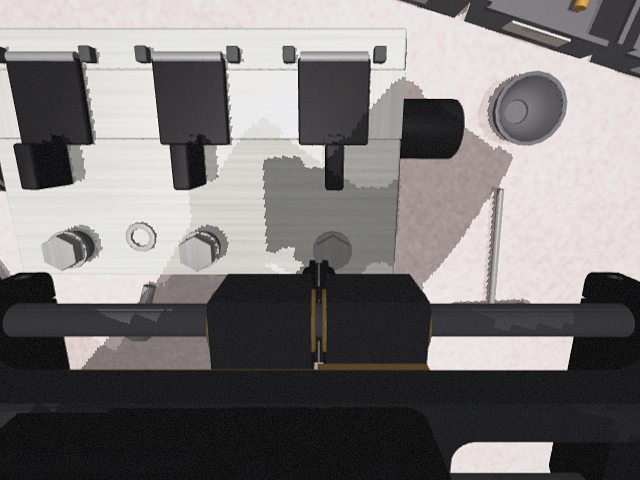

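Run:
```python
import numpy as np,cv2
a=np.load('w1.npz')['frame'][20:280,0:420,::-1]; cv2.imwrite('pics/w1z.png',cv2.resize(np.clip(a*1.3,0,255).astype('uint8'),None,fx=1.9,fy=1.9,interpolation=cv2.INTER_CUBIC))
```

```text
(no output)
```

View pics/w1z.png

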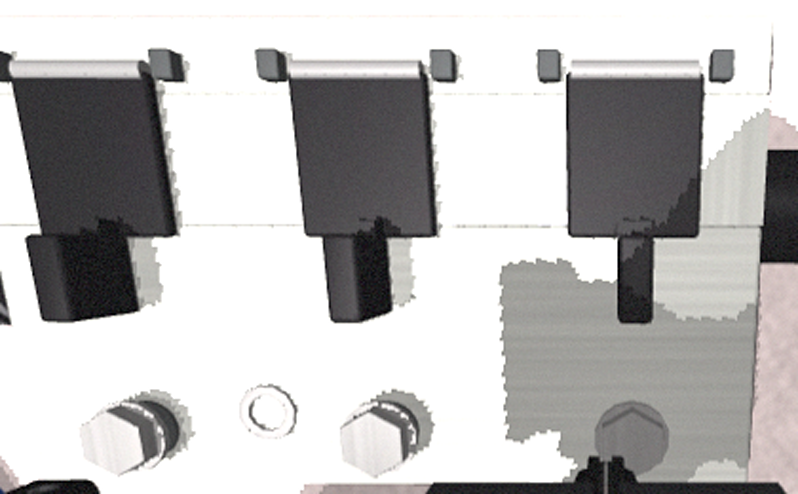

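```bash
cat > fitw.py <<'E'
from fit import *
from scipy.spatial.transform import Rotation as Ro
W=np.load('w1.npz')
def wcam(W):
    T_=np.eye(4);T_[:3,:3]=Ro.from_euler('xyz',W['rot']).as_matrix();T_[:3,3]=W['pos']
    M=np.linalg.inv(T_@W['tool_from_camera']); return dict(R=M[:3,:3],t=M[:3,3],fx=W['fx'],fy=W['fy'],cx=W['cx'],cy=W['cy'])
C=wcam(W)
wo=[((113,440),bolt(100)),((375,441),bolt(0)),((632,440),bolt(-100)),((635,322),(-12,-100,109)),((345,321),(-12,0,109)),((57,321),(-12,100,109)),((770,17),(90,-150,72))]
o=[((np.array(u)+.5)/1.9-.5+(0,20),np.array(X,float)) for u,X in wo]
f=lambda p:np.concatenate([proj(C,w(p,X))-u for u,X in o])
r=least_squares(f,[618,-12,.27]);print(r.x,r.fun.reshape(-1,2).round(1).tolist())
g=lambda p:np.concatenate([f(p)*.45,res(p)])   # px weight ~ mm
r2=least_squares(g,r.x);print(r2.x)
for p in(r.x,r2.x):
  for n,y in(('L',100),('M',0),('R',-100)): print(n,'bolt',w(p,(-60,y,95)).round(1),'tab',w(p,(3,y,91.5)).round(1),'hinge',w(p,(75,y,76)).round(1))
E
python3 fitw.py
```

```text
[ 6.16518682e+02 -1.54576889e+01  2.85556430e-01] [[-1.0, 1.7], [-1.5, 0.3], [1.3, -0.0], [0.7, -2.3], [0.0, -0.7], [-0.9, 0.5], [1.4, 1.3]]
[ 6.17403185e+02 -1.38326274e+01  2.74811011e-01]
L bolt [530.8  63.6  95. ] tab [591.2  81.3  91.5] hinge [660.3 101.6  76. ]
M bolt [558.9 -32.4  95. ] tab [619.4 -14.6  91.5] hinge [688.5   5.7  76. ]
R bolt [ 587.1 -128.3   95. ] tab [ 647.6 -110.6   91.5] hinge [716.7 -90.3  76. ]
L bolt [532.5  66.1  95. ] tab [593.2  83.2  91.5] hinge [662.5 102.8  76. ]
M bolt [559.7 -30.1  95. ] tab [620.3 -13.   91.5] hinge [689.6   6.5  76. ]
R bolt [ 586.8 -126.4   95. ] tab [ 647.4 -109.3   91.5] hinge [716.7 -89.7  76. ]
```

Request:
arm_command([
  [[1, -0.03, -0.1, -0.3, 0], [1, 0, -0.01, -0.25, 0], [1, 0, 0, -0.06, 0], [1, 0, 0, 0, 0], [1, 0, 0, 0, 0]],
])

```text
t: 2.07
eef_pos: [585.3, -130.7, 108.0]
tcp_rot: [-3.138, -0.0, 0.272]
ft_force: [-0.3, 0.3, -0.1]
opening: 0.005
```

Request:
arm_command([
  [[1, 0.02, 0.04, -0.03, 0], [1, 0, 0, -0.01, 0], [1, 0, 0, -0.01, 0]],
])

```text
t: 2.32
eef_pos: [588.3, -127.7, 106.2]
tcp_rot: [-3.14, -0.004, 0.271]
ft_force: [0.4, -0.9, 0.1]
opening: 0.002
```

Request:
arm_command([
  [[1, 0, 0, -0.01, 0], [1, 0, 0, -0.01, 0], [1, 0, 0, -0.01, 0], [1, 0, 0, -0.01, 0], [1, 0, 0, -0.01, 0], [1, 0, 0, -0.01, 0]],
])

```text
t: 2.82
eef_pos: [589.1, -127.5, 101.7]
tcp_rot: [3.141, -0.007, 0.272]
ft_force: [-1.1, -0.2, -0.7]
opening: 0.006
```

Request:
arm_command([
  [[1, -0.01, 0, -0.01, 0], [1, -0.01, 0, -0.01, 0], [1, 0, 0, -0.01, 0], [1, 0, 0, -0.01, 0], [1, 0, 0, -0.01, 0]],
])

```text
t: 3.23
eef_pos: [586.8, -127.5, 95.8]
tcp_rot: [-3.142, -0.006, 0.272]
ft_force: [0.1, 0.3, 0.0]
opening: 0.003
```

Request:
arm_command([
  [[1, 0, 0, -0.01, 0], [1, 0, 0, -0.01, 0]],
])

```text
t: 3.4
eef_pos: [586.9, -127.5, 94.8]
tcp_rot: [3.141, -0.006, 0.272]
ft_force: [-6.6, 2.1, 21.6]
opening: 0.002
```

Request:
arm_command([
  [[1, 0, 0, -0.01, 0], [1, 0, 0, -0.01, 0]],
])

```text
t: 3.57
eef_pos: [586.8, -127.5, 94.9]
tcp_rot: [3.141, -0.007, 0.272]
ft_force: [-3.7, 1.2, 11.7]
opening: 0.0
```

Request:
arm_command([
  [[1, 0, 0, -0.01, 0]],
])

```text
t: 3.65
eef_pos: [586.8, -127.5, 94.9]
tcp_rot: [3.14, -0.008, 0.272]
ft_force: [-3.2, 1.2, 11.2]
opening: 0.009
```

Request:
arm_command([
  [[1, 0, 0, 0.12, 0], [1, -0.1, 0.35, 0.02, 0], [1, -0.1, 0.35, 0, 0], [1, -0.03, 0.1, 0, 0], [1, 0, 0, 0, 0], [1, 0, 0, 0, 0], [1, 0, 0, 0, 0]],
])

```text
t: 4.23
eef_pos: [563.9, -46.8, 109.9]
tcp_rot: [3.139, -0.01, 0.27]
ft_force: [0.4, -0.2, -0.7]
opening: 0.004
```

Request:
arm_command([
  [[1, -0.04, 0.165, -0.05, 0], [1, 0, 0, -0.02, 0], [1, 0, 0, -0.01, 0], [1, 0, 0, -0.01, 0]],
])

```text
t: 4.57
eef_pos: [561.9, -34.2, 100.4]
tcp_rot: [3.138, -0.011, 0.267]
ft_force: [-0.7, -0.2, -0.2]
opening: 0.004
```

Request:
arm_command([
  [[1, -0.02, 0.04, 0.0, 0], [1, 0, 0, -0.01, 0], [1, 0, 0, -0.01, 0], [1, 0, 0, -0.01, 0]],
])

```text
t: 4.9
eef_pos: [560.5, -32.3, 97.0]
tcp_rot: [3.137, -0.011, 0.265]
ft_force: [-0.5, 0.3, -0.3]
opening: 0.004
```

Request:
arm_command([
  [[1, 0, 0, -0.01, 0], [1, 0, 0, -0.01, 0]],
])

```text
t: 5.07
eef_pos: [560.6, -32.6, 95.0]
tcp_rot: [3.137, -0.012, 0.265]
ft_force: [-0.6, 1.6, 2.6]
opening: 0.004
```

Request:
arm_command([
  [[1, 0, 0, -0.01, 0], [1, 0, 0, -0.01, 0]],
])

```text
t: 5.23
eef_pos: [560.6, -32.6, 93.1]
tcp_rot: [3.137, -0.012, 0.265]
ft_force: [-0.3, 0.2, 2.9]
opening: 0.003
```

Request:
arm_command([
  [[1, 0, 0, -0.01, 0]],
])

```text
t: 5.32
eef_pos: [560.6, -32.6, 92.1]
tcp_rot: [3.137, -0.012, 0.265]
ft_force: [-1.8, 0.2, 2.5]
opening: -0.0
```

Request:
arm_command([
  [[1, 0, 0, -0.01, 0], [1, 0, 0, -0.01, 0], [1, 0, 0, -0.01, 0], [1, 0, 0, -0.01, 0]],
])

```text
t: 5.65
eef_pos: [560.6, -32.6, 87.9]
tcp_rot: [3.137, -0.012, 0.265]
ft_force: [-0.6, 1.1, 2.7]
opening: 0.004
```

Request:
arm_command([
  [[1, 0, 0, -0.007, 0], [1, 0, 0, -0.007, 0]],
])

```text
t: 5.82
eef_pos: [560.7, -32.6, 87.2]
tcp_rot: [3.137, -0.012, 0.265]
ft_force: [-5.3, 0.4, 20.8]
opening: 0.005
```

Request:
arm_command([
  [[1, 0, 0, -0.01, 0], [1, 0, 0, -0.01, 0]],
])

```text
t: 5.98
eef_pos: [560.7, -32.6, 87.2]
tcp_rot: [3.136, -0.013, 0.265]
ft_force: [-5.4, 0.7, 16.3]
opening: 0.006
```

Request:
arm_command([
  [[1, 0, 0, 0.2, 0], [1, 0, 0, 0.3, 0.01], [0, 0, 0, 0.15, 0.01], [0, 0, 0, 0, 0], [0, 0, 0, 0, 0], [0, 0, 0, 0, 0], [0, 0, 0, 0, 0], [0, 0, 0, 0, 0], [0, 0, 0, 0, 0], [0, 0, 0, 0, 0]],
])

```text
t: 6.82
eef_pos: [558.8, -32.3, 148.9]
tcp_rot: [3.139, -0.007, 0.281]
ft_force: [0.4, -0.3, -0.9]
opening: 0.505
```

Run:
```python
from h import *
s=env.state();print(s['t'],s['eef_pos'],s['tcp_rot'],s['ft_force'],s['opening'])
c=snap('wrist','w2.png')
np.savez('w2.npz',pos=s['eef_pos'],rot=s['tcp_rot'],**c)
```

```text
6.8167 [558.77569167 -32.29103702 148.88600641] [ 3.13932923 -0.00672309  0.28067026] [ 0.41669256 -0.30634191 -0.89063384] 0.5048536641264715
```

View pics/w2.png

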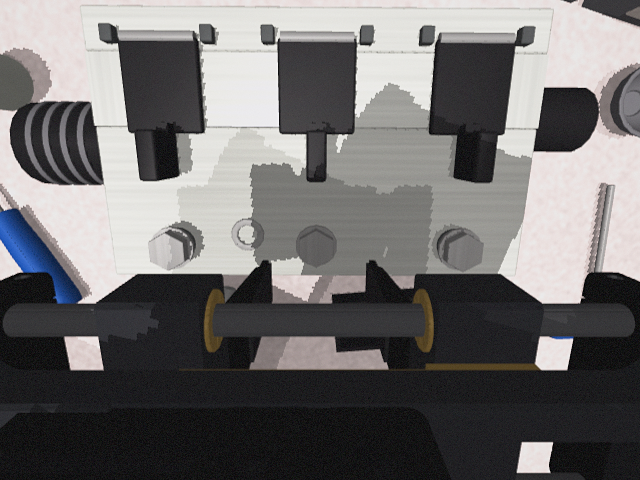

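Run:
```python
import numpy as np,cv2
a=np.load('w2.npz')['frame'][120:275,120:510,::-1].astype(float); a=255*(a/255)**.6
cv2.imwrite('pics/w2z.png',cv2.resize(a.astype('uint8'),None,fx=2,fy=2,interpolation=cv2.INTER_CUBIC))
```

```text
(no output)
```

View pics/w2z.png

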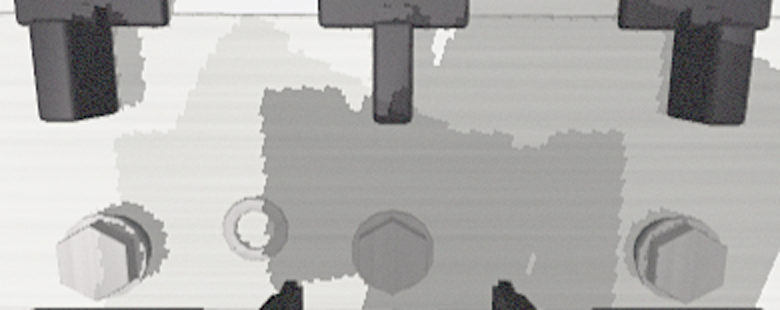

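```bash
cat > fitw2.py <<'E'
from fitw import *
C2=wcam(np.load('w2.npz'))
z=lambda u:(np.array(u)+.5)/2-.5+(120,120)
o2=[(z((93,258)),bolt(100)),(z((690,260)),bolt(-100)),(z((392,253)),(-60,0,87)),(z((393,123)),(-12,0,109)),(z((57,121)),(-12,100,109)),(z((727,124)),(-12,-100,109)),((82,7),(90,150,72)),((552,10),(90,-150,72)),((517,273),(-90,-150,72)),((117,274),(-90,150,72))]
f2=lambda p:np.concatenate([proj(C2,w(p,np.array(X,float)))-np.array(u) for u,X in o2])
print('----')
r=least_squares(f2,[618,-12,.27]);print(r.x,r.fun.reshape(-1,2).round(1).tolist())
p=r.x
print('tab',w(p,(3,0,91.5)).round(1),'bolt',w(p,(-60,0,87)).round(1),'hinge',w(p,(75,0,76)).round(1))
g=lambda p:np.concatenate([f2(p)*.7,f(p)*.45,res(p)])
p=least_squares(g,p).x; print(p)
print('tab',w(p,(3,0,91.5)).round(1),'bolt',w(p,(-60,0,87)).round(1),'hinge',w(p,(75,0,76)).round(1))
E
python3 fitw2.py | sed -n '/----/,$p'
```

```text
----
[ 6.17468444e+02 -1.51920439e+01  2.78139222e-01] [[-0.6, 0.3], [1.9, -0.0], [0.7, -0.1], [0.3, -3.1], [-0.5, -2.7], [1.5, -3.1], [-4.6, 1.1], [3.3, 0.6], [-0.7, 6.8], [-1.5, 5.0]]
tab [620.4 -14.4  91.5] bolt [559.8 -31.7  87. ] hinge [689.6   5.4  76. ]
[ 6.17409071e+02 -1.46913104e+01  2.77083968e-01]
tab [620.3 -13.9  91.5] bolt [559.7 -31.1  87. ] hinge [689.5   5.8  76. ]
```

Request:
arm_command([
  [[0.5, 0.3, 0.09, 0, 0], [0.5, 0.25, 0.075, 0, 0], [0.5, 0, 0, 0, 0], [0.5, 0, 0, 0, 0], [0.5, 0, 0, 0, 0]],
])

```text
t: 7.28
eef_pos: [614.4, -15.2, 147.2]
tcp_rot: [3.141, -0.003, 0.28]
ft_force: [0.2, -0.1, -0.5]
opening: 0.5
```

Request:
arm_command([
  [[0.5, 0.04, 0.007, -0.2, 0], [0.5, 0, 0, -0.2, 0], [0.5, 0, 0, -0.1, 0], [0.5, 0, 0, 0, 0], [0.5, 0, 0, 0, 0]],
])

```text
t: 7.7
eef_pos: [615.8, -15.4, 96.5]
tcp_rot: [3.141, -0.003, 0.279]
ft_force: [0.3, 0.7, 0.8]
opening: 0.499
```

Request:
arm_command([
  [[0.5, 0.03, 0.01, -0.07, 0], [0.5, 0, 0, -0.05, 0], [0.5, 0, 0, 0, 0], [0.5, 0, 0, 0, 0]],
])

```text
t: 8.03
eef_pos: [619.5, -14.7, 85.9]
tcp_rot: [3.14, -0.006, 0.279]
ft_force: [-0.3, 0.4, -0.4]
opening: 0.501
```

Run:
```python
from h import *
s=env.state();print(s['t'],s['eef_pos'],s['tcp_rot'],s['ft_force'],s['opening'])
c=snap('wrist','w3.png')
c=env.read_camera('scene');a=c['frame'][180:360,130:400,::-1]; cv2.imwrite('pics/s3.png',cv2.resize(a,None,fx=2.9,fy=2.9,interpolation=cv2.INTER_CUBIC))
```

```text
8.0333 [619.51773264 -14.73965182  85.88964603] [ 3.13956774 -0.00565913  0.27870553] [-0.28932376  0.38313565 -0.42204946] 0.5012242385348855
```

View pics/w3.png

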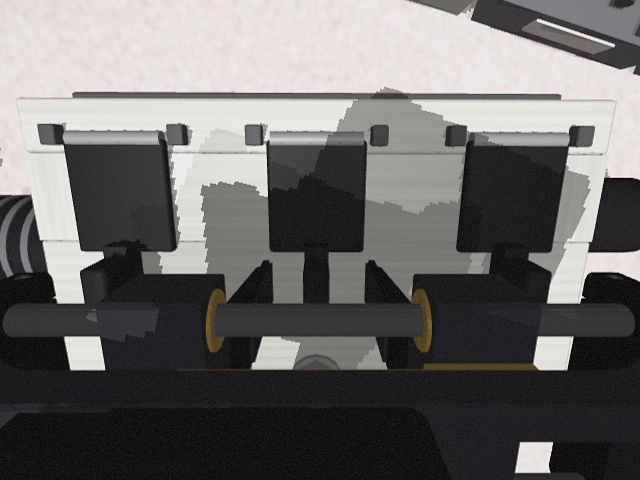

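View pics/s3.png

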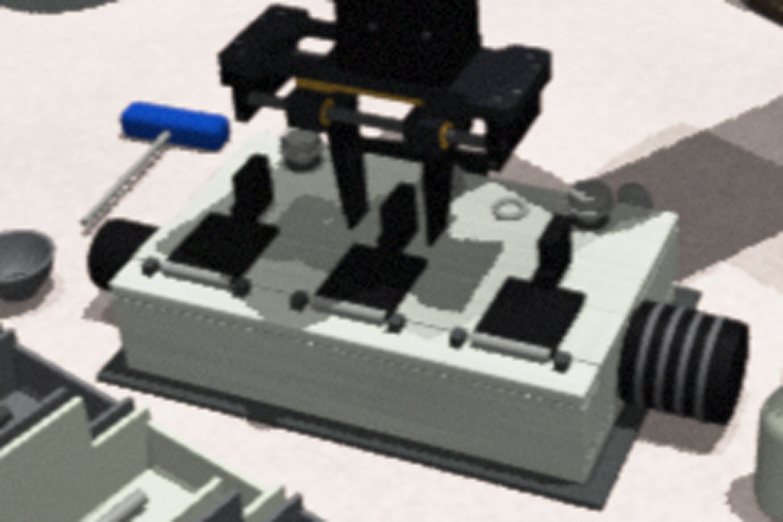

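Request:
arm_command([
  [[0.5, -0.005, 0, -0.03, 0], [0.5, 0, 0, 0, 0], [1, 0, 0, 0, 0], [1, 0, 0, 0, 0], [1, 0, 0, 0, 0], [1, 0, 0, 0, 0], [1, 0, 0, 0, 0]],
])

```text
t: 8.72
eef_pos: [619.2, -14.7, 83.6]
tcp_rot: [3.139, -0.007, 0.279]
ft_force: [-0.1, -0.3, -0.0]
opening: 0.207
```

Request:
arm_command([
  [[1, 0, 0, 0, 0], [1, 0, 0, 0, 0], [1, 0, 0, 0, 0]],
])

```text
t: 8.97
eef_pos: [618.9, -13.6, 83.6]
tcp_rot: [3.141, -0.007, 0.278]
ft_force: [0.8, -3.8, -0.4]
opening: 0.127
```

Run:
```python
import numpy as np
for th in range(0,64,4):
    a=np.radians(20+th); x=-77.9*np.cos(a)+73.2; z=77.9*np.sin(a)-26.6
    print(th,(618.9+x*.962).round(1),(-14.2+x*.2735).round(1),(83.6+z).round(1))
```

```text
0 618.9 -14.2 83.6
4 620.9 -13.6 88.7
8 623.2 -13.0 93.6
12 625.8 -12.2 98.3
16 628.7 -11.4 102.8
20 631.9 -10.5 107.1
24 635.4 -9.5 111.1
28 639.2 -8.4 114.9
32 643.2 -7.3 118.4
36 647.4 -6.1 121.6
40 651.8 -4.8 124.5
44 656.5 -3.5 127.0
48 661.2 -2.2 129.2
52 666.2 -0.8 131.1
56 671.2 0.7 132.6
60 676.3 2.1 133.7
```

Request:
arm_command([
  [[1, 0.02, 0.005, 0.05, 0], [1, 0.023, 0.006, 0.05, 0], [1, 0.026, 0.007, 0.048, 0]],
])

```text
t: 9.22
eef_pos: [624.6, -12.0, 96.9]
tcp_rot: [-3.141, -0.001, 0.278]
ft_force: [1.0, 0.4, -8.1]
opening: 0.121
```

Request:
arm_command([
  [[1, 0.03, 0.008, 0.045, 0], [1, 0.032, 0.009, 0.043, 0], [1, 0.035, 0.01, 0.04, 0]],
])

```text
t: 9.47
eef_pos: [634.1, -9.3, 110.3]
tcp_rot: [-3.14, 0.002, 0.278]
ft_force: [1.7, -0.1, -8.2]
opening: 0.123
```

Request:
arm_command([
  [[1, 0.038, 0.01, 0.038, 0], [1, 0.04, 0.011, 0.035, 0], [1, 0.042, 0.012, 0.032, 0]],
])

```text
t: 9.72
eef_pos: [646.7, -5.7, 121.7]
tcp_rot: [-3.14, 0.004, 0.278]
ft_force: [-0.9, -1.4, -8.6]
opening: 0.124
```

Request:
arm_command([
  [[1, 0.044, 0.013, 0.029, 0], [1, 0.047, 0.013, 0.025, 0], [1, 0.047, 0.013, 0.022, 0]],
])

```text
t: 9.97
eef_pos: [661.0, -1.7, 129.9]
tcp_rot: [-3.139, 0.006, 0.278]
ft_force: [-2.6, -1.9, -7.9]
opening: 0.122
```

Request:
arm_command([
  [[1, 0.049, 0.014, 0.019, 0], [1, 0.03, 0.008, 0.01, 0], [1, 0, 0, 0, 0], [1, 0, 0, 0, 0]],
])

```text
t: 10.3
eef_pos: [670.1, 0.9, 133.3]
tcp_rot: [-3.139, 0.007, 0.279]
ft_force: [-3.3, -2.6, -6.4]
opening: 0.123
```

Run:
```python
from h import *
s=env.state();print(s['t'],s['eef_pos'],s['tcp_rot'],s['ft_force'],s['opening'])
c=snap('wrist','w4.png')
c=env.read_camera('scene');a=c['frame'][180:360,130:400,::-1]; cv2.imwrite('pics/s4.png',cv2.resize(a,None,fx=2.9,fy=2.9,interpolation=cv2.INTER_CUBIC))
```

```text
10.3 [670.14142146   0.90645472 133.275821  ] [-3.1394786   0.00740848  0.27866233] [-3.3412843  -2.6013727  -6.44109667] 0.12267271939506429
```

View pics/w4.png

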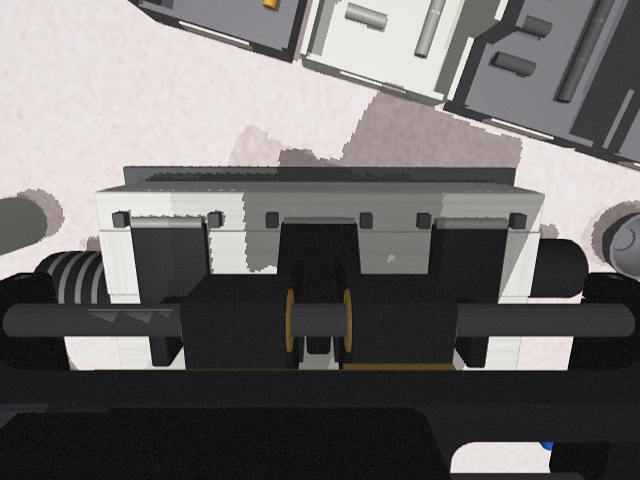

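View pics/s4.png

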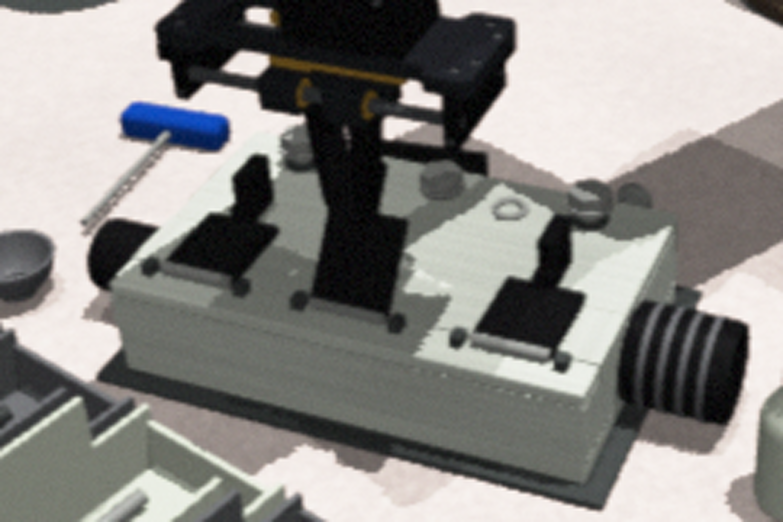

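```bash
python3 - <<'E' | tail -8
from fitw2 import *
for th in(30,45,50,55,60,65):
    a=np.radians(th)
    for zz in(3,):
        rx,rz=-58,zz; X=(75+rx*np.cos(a)+rz*np.sin(a),25,76-rx*np.sin(a)+rz*np.cos(a))
        print(th,((proj(S,w(p,X))-(130,180))*2.9).round())
print('hinge',((proj(S,w(p,(75,25,76)))-(130,180))*2.9).round())
E
python3 - <<'E'
import sys;sys.path.insert(0,'.')
from h import *
s=env.state();print(s['t'],s['eef_pos'],s['ft_force'],s['opening'])
E
```

```text
tab [620.3 -13.9  91.5] bolt [559.7 -31.1  87. ] hinge [689.5   5.8  76. ]
30 [417. 227.]
45 [409. 220.]
50 [405. 220.]
55 [402. 220.]
60 [399. 220.]
65 [395. 222.]
hinge [385. 320.]
10.4 [670.0671456    0.83082444 133.25784194] [-2.42633093 -1.12812535 -7.36693527] 0.11964784802261899
```

```bash
python3 -c "
from cell import env
print(env.job_done()); s=env.state(); print(s['t'],s['eef_pos'],s['ft_force'],s['opening'])"
```

```text
the job is handed in; nothing more can be done
None
the job is handed in; nothing more can be done
```

The loose bolt is the middle one. I pushed it right down, and the arm is now holding its cap open at roughly 55°, so you can get at the nut.

- **Tapping:** With all caps shut, I tapped the right bolt first. It stood solid, with the highest reading about 22 N. The middle bolt gave way at about 3 N, so I did not tap the left one.
- **Pushing down:** The middle bolt's head went from 95 mm to 87 mm and stopped there, with about 21 N at the stop. That is the full 8 mm.
- **Lifting the cap:** I pinched the middle tab and swung it up along its hinge arc. The final grip reading was about 11.5 mm against the 12 mm tab, with under 10 N on the wrist.

**Last checks:**
- The opening angle came out at about 55° from the arm's path and about 56° from the scene picture. I shifted the picture estimate for a few pixels of misfit at the hinge.
- In the final pictures the other two caps are shut. The washer and the other parts in view had not visibly moved, but I did not measure them. The screwdriver, spare bolt and vent cover were out of view or mostly hidden.
- Force is only reported at the end of each call, so I did not see the true peaks between readings.
- The job was handed in at about 10.4 s on the robot's clock, and no state could be read after that.

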